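# Raise a sunken pot with its lifter and seat it in the carrier

### The job

The small amber pot sits sunk in the grey lifter, too deep to grip: press the lifter's steel paddle down until it comes up against its rubber stop, and lean on it there with about 15 N (never more than 20 N) for a full second, so that the other end tips up and raises the pot. Then take the raised pot out and set it gently, fully home and upright, in the empty well of the aluminium carrier. Leave everything else where it is.

Things in the scene. Friction and masses are not known exactly. Their poses are not given: they have to be found in the camera images.
- lifter: Pot lifter, fixed to the table. Origin on the table under the rocker's pivot; x runs level from the pivot to the well. Base plate 205 x 70 mm, x -96 to 109 mm. Grey well block 70 x 64 x 20 mm at x = 39 to 109 mm, flat top 78 mm above the table, 28 mm through hole. The pot stands in that hole on the rocker's far end, its lid level with the block's top.
- well_mouth (a point): Centre of the lifter's well at the block's top face, 78 mm above the table, 74 mm from the pivot. With the paddle on its stop the pot stands about 16 to 34 mm proud of this face; on release it sinks back by up to about 3 mm and stays.
- lever: Steel rocker, 6 mm thick. Origin on its hinge, which lies along the lifter's y, 35 mm above the table; its frame starts parallel to the lifter's and turns with it. Paddle end at the lifter's -x, tipped up 0.25 rad at the start; far end, 75 mm from the hinge, under the pot. The hinge is stiff: 2 to 4 N at the paddle moves it, and it stays roughly where it is left.
- paddle (a point): Middle of the paddle's top face (36 x 34 mm), 87 mm from the hinge, 59 mm above the table at the start. Pressed, it sinks 19 to 37 mm with little force, then the rocker meets a soft rubber stop below it: force then grows by about 5 N per mm. The stop's height is set differently every time and is not measured: it must be felt.
- pot: The pot to move: upright amber glass pot with white lid, a cylinder 26 mm in diameter and 50 mm tall (lid the top 12 mm), about 60 g. Origin at the centre of its underside, z along its axis. At the start its underside is 27 mm above the table.
- carrier: Aluminium carrier block fixed to the table, 70 mm (its x) by 130 mm (its y) by 32 mm high; origin on the table under its centre. Two round wells, 28 mm in diameter with 1.5 mm chamfers, 22 mm deep (floor 10 mm above the table), at y = -32 mm (empty) and y = +32 mm (taken by a like pot that must stay there).
- carrier_hole0 (a point): Centre of the mouth of the carrier's empty well, at its top face 32 mm above the table. A pot fully home has its underside 22 mm below this point.
- pot_kept: A like pot already standing in the carrier's other well; leave it there. Origin at the centre of its underside.
- pill_bottle: White closed bottle, 36 mm in diameter, 48 mm tall, a bystander; origin under its centre.
- gel_jar: Clear jar, 48 mm in diameter, 60 mm tall, a bystander; origin under its centre.
- dish: Round steel dish, 110 mm in diameter, 40 mm high, a bystander; origin under its centre.
- spatula: Steel spatula lying flat, 190 mm long, a bystander; origin under its centre.
- carton: Small carton, 70 x 110 x 50 mm, a bystander; origin under its centre.

How it is judged:
On the way, in this order (a step that is already met when the one before it is completed fails the run):
1. the paddle is leaned on against its stop with more than 10 N for 0.6 s, the pot raised (contact force between the fingers and lever above 10 N and z of pot in the frame of lifter above 0.041258 m), for 0.6 s.
2. the pot is out of the lifter (z of pot in the frame of lifter above 0.079 m and contact force between pot and the fingers above 0.5 N), for 0.1 s.
At the end, for the whole second after the job is handed in: The pot stands in the carrier's empty well: its underside within 4 mm of the well's axis and less than 2.5 mm above the well's floor, tilted less than 0.09 rad, still; the kept pot within 12 mm and every bystander within 30 mm of where it was at the start (horizontal distance between pot and carrier_hole0 below 0.004 m and z of pot in the frame of carrier below 0.0125 m and angle between pot's own z axis and vertical below 0.09 rad and linear speed of pot below 0.01 m/s and distance of pot_kept from where it was at the start of the episode below 0.012 m and distance of each of pill_bottle, gel_jar, dish, spatula, carton from where it was at the start of the episode below 0.03 m); the robot touches nothing.
It fails at once if the paddle or rocker is pressed with more than 20 N (contact force between any of the fingers, the arm and lever above 20 N).
It fails at once if the pot is forced against the carrier with more than 25 N (contact force between pot and carrier above 25 N).
It fails at once if a bystander is pushed away by more than 30 mm (distance of any of pot_kept, pill_bottle, gel_jar, dish, spatula, carton from where it was at the start of the episode above 0.03 m).
It also fails if it takes over 61 s, if anything falls off the work surface, if the arm or the gripper's body presses on something with over 40 N, if the wrist force passes 120 N, or if a joint passes its speed limit or range.

### The arm

A 6-joint arm with a two-finger parallel gripper is mounted at the origin on the work surface. World frame = base frame: x ahead of the robot, y to its left, z up, the work surface at z = 0. Lengths are in m, angles in rad, forces in N, time in s.
With the tool pointing down it reaches from about 0.35 to 0.975 m from the base axis. Payload 4.9 kg.
Tool frame: the origin (TCP) lies midway between the tips of the shut fingers; the grasp point (between the pads) lies 19 mm behind it; z points along the fingers, y is the direction in which the jaws open and shut (so a half turn about z gives the same grasp; the last joint's range is limited). The gripper opens to 85 mm and grips with 20 to 120 N. Pads are 22 mm wide; open, the fingers measure 114 mm over their backs; the gripper's body (76 mm by 85 mm) begins 54 mm behind the grasp point. The pads swing forward as they close: fully open they stand 13 mm farther back than shut.
Start: joints at [-1.381, 0.053, 1.613, -0, 1.476, -0.119], TCP at [0.19, -0.595, 0.231] pointing down, gripper open.
Joint ranges: [-3.01, 3.01], [-1.01, 2.22], [0.06, 2.58], [-1.02, 4.17], [0.09, 2.62], [-3.14, 3.14]. Speed limits (rad/s): [2.57, 2.57, 3.14, 3.14, 3.14, 3.14].

### API

Orientations are given as a unit quaternion [w, x, y, z].
In Python, from plant import manip gives the robot as it stands. The module is installed in compiled form; this text tells all that it offers.
- The arm moves only by the tool move_arm, never from a script. Its argument "rows" is a list of rows, each an object of numbers: "tx", "ty", "tz": the shift along the tool's x, y, z in m; "ax", "ay", "az": the turn, a rotation vector about the tool's x, y, z in degrees; "jaw": the closure in counts, from 0 (fully open) to 255 (shut). In form: [{"tx": .., "ty": .., "tz": .., "ax": .., "ay": .., "az": .., "jaw": ..}, ...]. A call has 1 to 12 rows; each row shifts and turns the pose as measured when the row begins, along the tool's axes as they then stand; what a row does not reach is not made up. A row lasts 1/10 s, in which the tool goes at most 50 mm and 8.59 degrees, less where a joint would pass 70% of its speed; a pose out of reach is approached as far as the arm can. A call with a gripper value outside its range is refused whole. The fingers move at their own pace and stop on an object; the grip force is fixed at half the most. Time passes only in rows, so rows that do not move let the fingers close. It gives the time, the measured TCP pose, the force and the opening at its end, in the units of the state.
- manip.state(): the state, without advancing time (a new reading comes with each control period).
- manip.grab_frame(name): name is "scene" or "side" or "wrist"; returns a dict with "color" (384x512x3 uint8, red, green, blue), "intrinsics" (3x3 intrinsics, pixels), "dist_coeffs" ([k1, k2, p1, p2, k3] as OpenCV has them; the pictures are not rectified), "R" (3x3) and "t" (3): a world point X has camera coordinates R X + t. Camera axes: x right, y down, z forward; pixel columns grow to the right and rows downward; lengths in m; the calibration is good to about 2 mm. A picture is of the moment at which its call begins. There is no depth.
- manip.job_done(): hands the job in, once; it reports no verdict.
The state is a dict: "time": time; "joint_pos": joint angles; "joint_vel": joint speeds; "joint_efforts": joint torques, N m; "tool_pos": TCP position; "tool_rot": TCP orientation; "contact_force": force on the tool from outside, world axes, zero at the start; "ft_torque": the same for the moment, N m; "gripper_width": opening from 0.0 (shut) to 1.0 (fully open).
Only numpy, scipy, OpenCV 4.12 (cv2) and the standard library are available. Lean on these libraries where they do the work, as an engineer would, in place of code of your own. Each camera call takes 0.05 s, during which the arm holds its last target.

## Working session

There is one attempt and no reset: what is moved stays moved. The work goes in short steps, Python scripts to look and compute and a tool call to move; the robot and the scene stay as the last step left them, time stands still between calls to the robot, and variables do not carry over. Pictures are saved under pics/ and viewed, and the job is handed in when it is done.

Besides the shell and the picture viewer there is one more tool, called after "Request:" as a command line: name --argument value ..., lists and objects as JSON in quotes. move_arm: Moves the arm, as the interface text tells. Its arguments: {"type":"object","properties":{"rows":{"type":"array"}},"required":["rows"]}

```bash
mkdir -p pics
cat > h.py <<'E'
import numpy as np,cv2,pickle
from plant import manip
def grab(n,tag):
    f=manip.grab_frame(n); pickle.dump(f,open(f'pics/{tag}.pkl','wb'))
    cv2.imwrite(f'pics/{tag}.png',f['color'][:,:,::-1]); return f
def load(tag): return pickle.load(open(f'pics/{tag}.pkl','rb'))
def crop(tag,x,y,w,h,s):
    im=cv2.imread(f'pics/{tag}.png')[y:y+h,x:x+w]
    cv2.imwrite(f'pics/{tag}_{x}_{y}.png',cv2.resize(im,None,fx=s,fy=s,interpolation=cv2.INTER_CUBIC))
def onz(f,uv,z):
    K=f['intrinsics'];p=cv2.undistortPoints(np.array(uv,float).reshape(-1,1,2),K,f['dist_coeffs']).reshape(-1,2)
    R,t=np.array(f['R']),np.array(f['t']);c=-R.T@t
    d=np.c_[p,np.ones(len(p))]@R
    return c+d*((z-c[2])/d[:,2])[:,None]
def proj(f,X):
    return cv2.projectPoints(np.array(X,float).reshape(-1,1,3),cv2.Rodrigues(np.array(f['R']))[0],np.array(f['t']),f['intrinsics'],f['dist_coeffs'])[0].reshape(-1,2)
E
python3 - <<'E'
from h import *
for n in ['scene','side','wrist']:
    f=grab(n,n+'0'); print(n,-np.array(f['R']).T@f['t'])
a=[cv2.imread(f'pics/{n}0.png') for n in ['scene','side']]
print(manip.state())
E
```

```text
scene [ 1.24903189 -0.07606789  0.76032102]
side [-0.00228322  0.62772255  0.5639042 ]
wrist [ 0.26358177 -0.57177116  0.37180539]
{'time': 0.15, 'joint_pos': array([-1.38102749e+00,  5.32448765e-02,  1.61396896e+00,  5.14060433e-06,
        1.47600893e+00, -1.19000431e-01]), 'joint_vel': array([ 0.00144453, -0.00274422, -0.00377911, -0.00075484,  0.00075107,
       -0.00105777]), 'joint_efforts': array([ 6.77576136e-04, -3.94240236e+01, -3.70721519e+01, -1.23425598e-04,
        4.61864518e-03, -8.07118084e-06]), 'tool_pos': array([ 0.18983842, -0.59496296,  0.23032661]), 'tool_rot': array([-8.14634153e-04,  9.88106054e-01,  1.53771786e-01, -2.62770476e-05]), 'contact_force': array([-0.0286432 , -0.18793806, -0.19015826]), 'ft_torque': array([ 0.03068718, -0.03542647, -0.00405115]), 'gripper_width': 0.9994108229711595}
```

View pics/scene0.png

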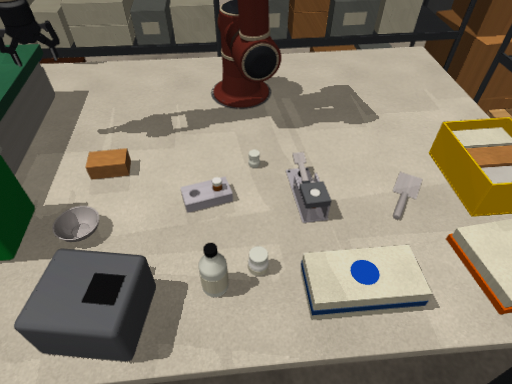

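View pics/side0.png

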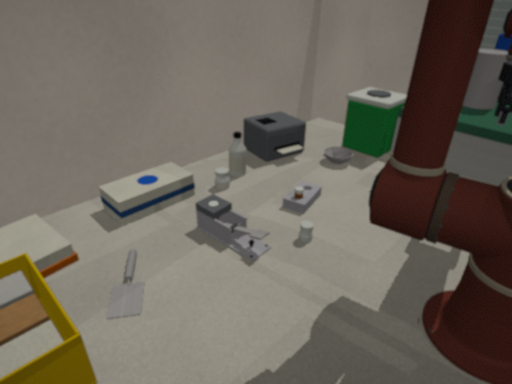

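View pics/wrist0.png

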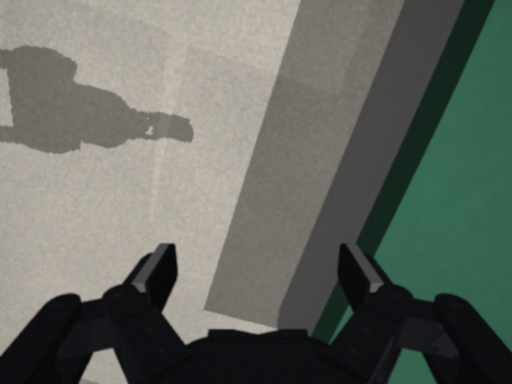

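The scene view shows the lifter at about (308,190), the carrier at (207,193) with its empty well at left (195,193), and the pill bottle at (254,158). I'll enlarge both.

Run:
```python
from h import *
crop('scene0',170,140,170,90,4.7)
crop('side0',180,170,160,100,5)
```

```text
(no output)
```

View pics/scene0_170_140.png

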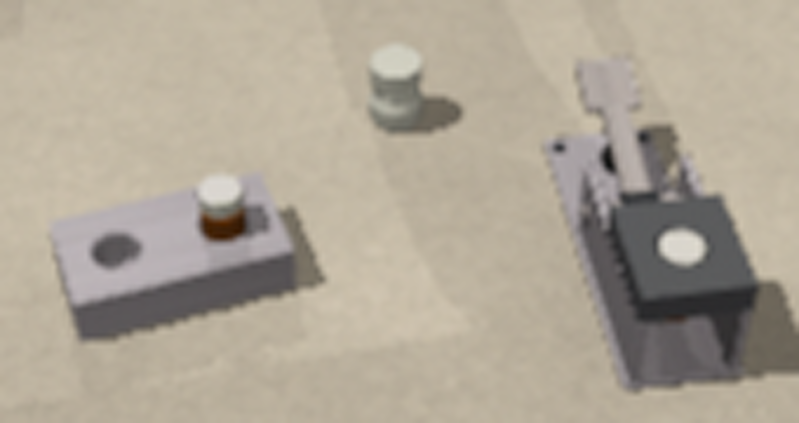

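View pics/side0_180_170.png

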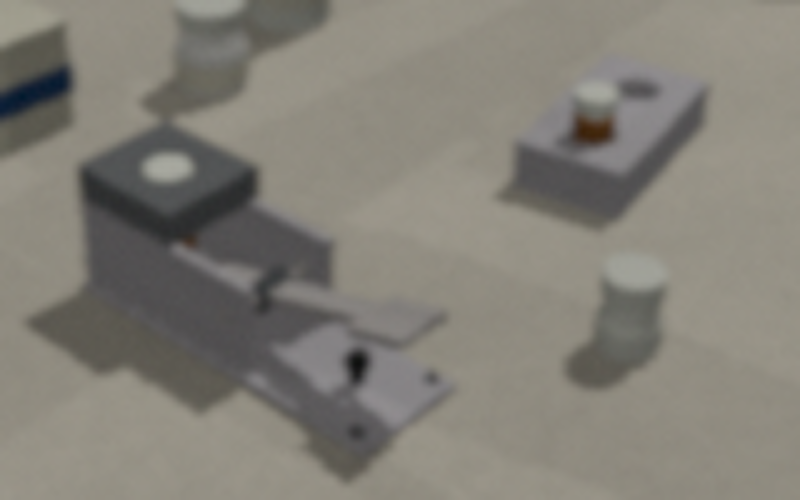

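```bash
cat > m.py <<'E'
from h import *
s=load('scene0');d=load('side0')
S=lambda P:np.array(P)/4.7+[170,140]-.4
D=lambda P:np.array(P)/5+[180,170]-.4
np.set_printoptions(precision=4,suppress=True)
print('lid',onz(s,S([(682,247)]),.078),onz(d,D([(168,168)]),.078))
print('blk s',onz(s,S([(613,203),(723,199),(754,288),(637,306)]),.078))
print('blk d',onz(d,D([(168,123),(258,172),(168,218),(82,170)]),.078))
print('pad',onz(s,S([(608,84)]),.059),onz(d,D([(395,320)]),.059))
print('car s',onz(s,S([(52,224),(262,176),(294,252),(77,305)]),.032))
print('car d',onz(d,D([(612,60),(708,88),(622,172),(518,145)]),.032))
print('hole',onz(s,S([(115,251)]),.032),onz(d,D([(638,90)]),.032))
print('kept',onz(s,S([(221,188)]),.060),onz(d,D([(596,93)]),.060))
print('pill',onz(s,S([(396,62)]),.048),onz(d,D([(634,271)]),.048))
E
python3 m.py
```

```text
lid [[0.6259 0.1439 0.078 ]] [[0.6195 0.1475 0.078 ]]
blk s [[0.589  0.1129 0.078 ]
 [0.592  0.1746 0.078 ]
 [0.6591 0.1754 0.078 ]
 [0.6655 0.1111 0.078 ]]
blk d [[0.6554 0.1183 0.078 ]
 [0.5843 0.1164 0.078 ]
 [0.583  0.1773 0.078 ]
 [0.6486 0.1809 0.078 ]]
pad [[0.4687 0.1345 0.059 ]] [[0.4636 0.1376 0.059 ]]
car s [[ 0.5287 -0.2063  0.032 ]
 [ 0.5006 -0.0814  0.032 ]
 [ 0.5655 -0.0658  0.032 ]
 [ 0.5941 -0.1898  0.032 ]]
car d [[ 0.5848 -0.1847  0.032 ]
 [ 0.5206 -0.1993  0.032 ]
 [ 0.4965 -0.0821  0.032 ]
 [ 0.5573 -0.0616  0.032 ]]
hole [[ 0.5544 -0.1691  0.032 ]] [[ 0.5492 -0.1655  0.032 ]]
kept [[ 0.5369 -0.1052  0.06  ]] [[ 0.5349 -0.103   0.06  ]]
pill [[0.4221 0.0081 0.048 ]] [[0.4183 0.0102 0.048 ]]
```

Request:
move_arm --rows '[{"tx": 0.042,"ty": -0.02,"az": -7,"jaw": 0},{"tx": 0.044,"ty": -0.015,"az": -7},{"tx": 0.046,"ty": -0.009,"az": -7},{"tx": 0.046,"ty": -0.004,"az": -7},{"tx": 0.046,"ty": 0.002,"az": -7},{"tx": 0.046,"ty": 0.008,"az": -7},{"tx": 0.045,"ty": 0.013,"az": -7},{"tx": 0.043,"ty": 0.018,"az": -7},{"tx": 0.04,"ty": 0.023,"az": -7},{"tx": 0.037,"ty": 0.028,"az": -7},{"tx": 0.033,"ty": 0.032,"az": -7},{"az": -7}]'

```text
schema error: expected keys tx, ty, tz, ax, ay, az, jaw
```

Request:
move_arm --rows '[{"tx": 0.042,"ty": -0.02,"tz": 0,"ax": 0,"ay": 0,"az": -7,"jaw": 0},{"tx": 0.044,"ty": -0.015,"tz": 0,"ax": 0,"ay": 0,"az": -7,"jaw": 0},{"tx": 0.046,"ty": -0.009,"tz": 0,"ax": 0,"ay": 0,"az": -7,"jaw": 0},{"tx": 0.046,"ty": -0.004,"tz": 0,"ax": 0,"ay": 0,"az": -7,"jaw": 0},{"tx": 0.046,"ty": 0.002,"tz": 0,"ax": 0,"ay": 0,"az": -7,"jaw": 0},{"tx": 0.046,"ty": 0.008,"tz": 0,"ax": 0,"ay": 0,"az": -7,"jaw": 0},{"tx": 0.045,"ty": 0.013,"tz": 0,"ax": 0,"ay": 0,"az": -7,"jaw": 0},{"tx": 0.043,"ty": 0.018,"tz": 0,"ax": 0,"ay": 0,"az": -7,"jaw": 0},{"tx": 0.04,"ty": 0.023,"tz": 0,"ax": 0,"ay": 0,"az": -7,"jaw": 0},{"tx": 0.037,"ty": 0.028,"tz": 0,"ax": 0,"ay": 0,"az": -7,"jaw": 0},{"tx": 0.033,"ty": 0.032,"tz": 0,"ax": 0,"ay": 0,"az": -7,"jaw": 0},{"tx": 0,"ty": 0,"tz": 0,"ax": 0,"ay": 0,"az": -7,"jaw": 0}]'

```text
time: 1.35
tool_pos: [0.5639, -0.2212, 0.226]
tool_rot: [-0.003, 0.61, 0.792, 0.001]
contact_force: [-0.8, -1.0, -0.5]
gripper_width: 1.004
```

```bash
cat >> h.py <<'E'
from scipy.spatial.transform import Rotation as Rn
def rot(): 
    s=manip.state();q=s['tool_rot'];return np.array(s['tool_pos']),Rn.from_quat(np.r_[q[1:],q[0]])
def delta(goal,yaw=103):
    p,R=rot();x=R.as_matrix()[:,0]
    G=np.array([[np.cos(np.radians(yaw)),np.sin(np.radians(yaw)),0],[np.sin(np.radians(yaw)),-np.cos(np.radians(yaw)),0],[0,0,-1]]).T
    np.set_printoptions(precision=4,suppress=True)
    print('pos',p,'yaw',np.degrees(np.arctan2(x[1],x[0])),'turn(deg,tool)',np.degrees((R.inv()*Rn.from_matrix(G)).as_rotvec()),'shift tool',R.inv().apply(np.array(goal)-p),'F',manip.state()['contact_force'],'t',manip.state()['time'])
E
python3 - <<'E'
from h import *
f=grab('wrist','wrist1');delta([.569,-.242,.23])
print(manip.state()['joint_pos'])
E
```

```text
pos [ 0.5627 -0.2226  0.2258] yaw 104.92786406100748 turn(deg,tool) [-0.1404 -0.3301  1.9282] shift tool [-0.0203  0.0011 -0.0043] F [-0.5401 -0.302   0.7371] t 1.4
[-0.5009  0.0131  1.6627  0.0026  1.4716 -0.7617]
```

View pics/wrist1.png

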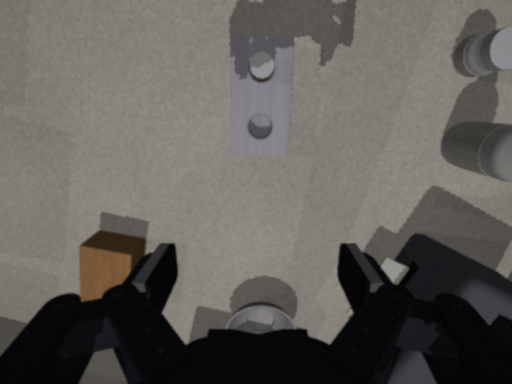

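The wrist view shows the carrier at (262,95), its empty well at about (260,125) and the kept pot at (262,66). I'll enlarge it.

Run:
```python
from h import *
crop('wrist1',220,30,90,135,5)
```

```text
(no output)
```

View pics/wrist1_220_30.png

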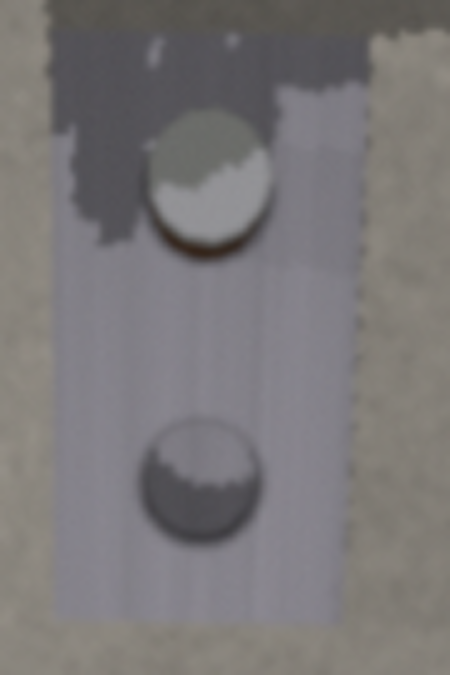

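Run:
```python
from h import *
f=load('wrist1');C=lambda P:np.array(P)/5+[220,30]-.4
np.set_printoptions(precision=4,suppress=True)
print(onz(f,C([(201,481),(138,481),(264,481),(201,415),(201,548)]),.032))
print(onz(f,C([(209,177)]),.06));print(onz(f,C([(55,620),(342,620)]),.032))
R=np.array(f['R']);print(R, -R.T@f['t']); p,_=rot()
print(proj(f,[p,[.6227,.1457,.078],[.466,.136,.059]]))
```

```text
[[ 0.5532 -0.1673  0.032 ]
 [ 0.5388 -0.1711  0.032 ]
 [ 0.5675 -0.1635  0.032 ]
 [ 0.5493 -0.1528  0.032 ]
 [ 0.5572 -0.1824  0.032 ]]
[[ 0.5383 -0.1063  0.06  ]]
[[ 0.5275 -0.2082  0.032 ]
 [ 0.5947 -0.1903  0.032 ]]
[[ 0.9666  0.2563 -0.001 ]
 [ 0.2452 -0.9236  0.2948]
 [ 0.0746 -0.2852 -0.9556]] [ 0.5452 -0.1478  0.3681]
[[ 253.5074  248.1836]
 [ 434.4925 -204.9451]
 [ 253.1793 -232.4001]]
```

Request:
move_arm --rows '[{"tx": 0.041,"ty": 0.011,"tz": 0,"ax": 0,"ay": 0,"az": 0.3,"jaw": 255},{"tx": 0.041,"ty": 0.011,"tz": 0,"ax": 0,"ay": 0,"az": 0.3,"jaw": 255},{"tx": 0.041,"ty": 0.011,"tz": 0,"ax": 0,"ay": 0,"az": 0.3,"jaw": 255},{"tx": 0.041,"ty": 0.011,"tz": 0,"ax": 0,"ay": 0,"az": 0,"jaw": 255},{"tx": 0.041,"ty": 0.011,"tz": 0,"ax": 0,"ay": 0,"az": 0,"jaw": 255},{"tx": 0.041,"ty": 0.011,"tz": 0,"ax": 0,"ay": 0,"az": 0,"jaw": 255},{"tx": 0,"ty": 0,"tz": 0,"ax": 0,"ay": 0,"az": 0,"jaw": 255}]'

```text
time: 2.1
tool_pos: [0.5656, 0.0366, 0.2242]
tool_rot: [-0.004, 0.625, 0.781, -0.0]
contact_force: [0.5, -0.2, -0.1]
gripper_width: 0.005
```

Run:
```python
from h import *
f=grab('wrist','wrist2');delta([.466,.136,.1],104)
```

```text
pos [0.5657 0.0346 0.2242] yaw 102.53859308689029 turn(deg,tool) [-0.3761 -0.2754 -1.4605] shift tool [ 0.1201 -0.0745  0.1252] F [0.6081 0.1137 0.9756] t 2.15
```

View pics/wrist2.png

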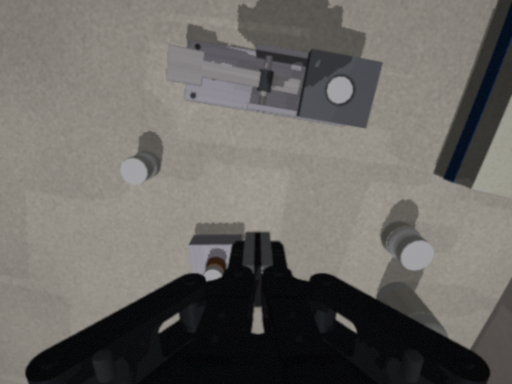

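The lifter fills the top of the view. The lid is at about (340,90) and the paddle at about (185,65). I'll enlarge it.

Run:
```python
from h import *
crop('wrist2',160,30,230,105,3.4)
```

```text
(no output)
```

View pics/wrist2_160_30.png

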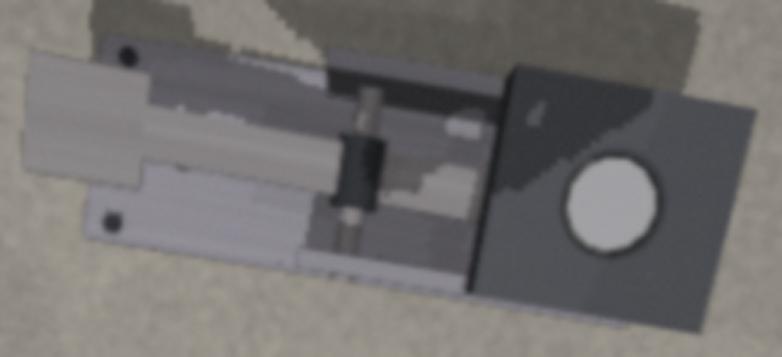

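Run:
```python
from h import *
f=load('wrist2');C=lambda P:np.array(P)/3.4+[160,30]-.4
np.set_printoptions(precision=4,suppress=True)
print(onz(f,C([(611,204)]),.078),onz(f,C([(517,66),(755,110),(700,332),(469,291)]),.078))
print(onz(f,C([(86,120)]),.059),onz(f,C([(28,110)]),.0635),onz(f,C([(144,130)]),.0545))
```

```text
[[0.6235 0.1447 0.078 ]] [[0.5873 0.1738 0.078 ]
 [0.656  0.1784 0.078 ]
 [0.6603 0.1161 0.078 ]
 [0.5898 0.112  0.078 ]]
[[0.4672 0.1354 0.059 ]] [[0.451  0.1343 0.0635]] [[0.4839 0.1367 0.0545]]
```

Request:
move_arm --rows '[{"tx": 0.03,"ty": -0.0186,"tz": 0,"ax": 0,"ay": 0,"az": -0.5,"jaw": 255},{"tx": 0.03,"ty": -0.0186,"tz": 0,"ax": 0,"ay": 0,"az": -0.5,"jaw": 255},{"tx": 0.03,"ty": -0.0186,"tz": 0.02,"ax": 0,"ay": 0,"az": -0.5,"jaw": 255},{"tx": 0.03,"ty": -0.0186,"tz": 0.03,"ax": -0.3,"ay": -0.3,"az": 0,"jaw": 255},{"tx": 0,"ty": 0,"tz": 0.04,"ax": 0,"ay": 0,"az": 0,"jaw": 255},{"tx": 0,"ty": 0,"tz": 0.035,"ax": 0,"ay": 0,"az": 0,"jaw": 255},{"tx": 0,"ty": 0,"tz": 0,"ax": 0,"ay": 0,"az": 0,"jaw": 255}]'

```text
time: 2.85
tool_pos: [0.4649, 0.1273, 0.0977]
tool_rot: [0.003, 0.624, 0.781, -0.001]
contact_force: [0.5, 0.2, -0.0]
gripper_width: -0.001
```

Run:
```python
from h import *
delta([.467,.1355,.065],104)
f=grab('scene','scene3');g=grab('side','side3');crop('side3',180,150,160,100,5)
```

```text
pos [0.4649 0.1273 0.0977] yaw 102.75261104857215 turn(deg,tool) [ 0.1681  0.3382 -1.2469] shift tool [0.0078 0.0038 0.0326] F [ 0.5439  0.2214 -0.0191] t 2.85
```

View pics/side3_180_150.png

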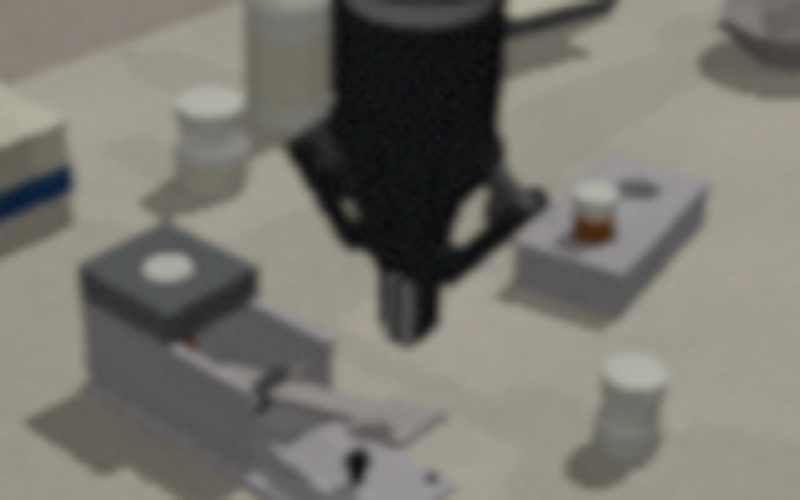

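The closed fingers stand above the paddle. I'll correct sideways and come down to just above it.

Request:
move_arm --rows '[{"tx": 0.008,"ty": 0.004,"tz": 0,"ax": 0,"ay": 0.3,"az": -1,"jaw": 255},{"tx": 0,"ty": 0,"tz": 0.015,"ax": 0,"ay": 0,"az": 0,"jaw": 255},{"tx": 0,"ty": 0,"tz": 0.013,"ax": 0,"ay": 0,"az": 0,"jaw": 255},{"tx": 0,"ty": 0,"tz": 0.0,"ax": 0,"ay": 0,"az": 0,"jaw": 255}]'

```text
time: 3.35
tool_pos: [0.4779, 0.1363, 0.0805]
tool_rot: [0.009, 0.618, 0.786, 0.009]
contact_force: [-0.7, -0.4, -0.3]
gripper_width: 0.001
```

Run:
```python
from h import *
delta([.467,.1355,.059],104)
```

```text
pos [0.4779 0.1363 0.0805] yaw 103.63374805524249 turn(deg,tool) [ 1.4255  0.1701 -0.3642] shift tool [ 0.0018 -0.0113  0.0212] F [-0.7131 -0.4369 -0.3119] t 3.35
```

Request:
move_arm --rows '[{"tx": 0.002,"ty": -0.011,"tz": 0,"ax": 1.4,"ay": 0,"az": 0,"jaw": 255},{"tx": 0,"ty": 0,"tz": 0,"ax": 0,"ay": 0,"az": 0,"jaw": 255}]'

```text
time: 3.55
tool_pos: [0.4658, 0.1356, 0.0799]
tool_rot: [0.0, 0.618, 0.786, -0.002]
contact_force: [-0.4, -0.1, -0.9]
gripper_width: 0.001
```

Run:
```python
from h import *
delta([.467,.1355,.059],104)
print(manip.state()['joint_pos'],manip.state()['joint_vel'])
```

```text
pos [0.4658 0.1356 0.0799] yaw 103.63163059711391 turn(deg,tool) [-0.1529  0.1637 -0.3686] shift tool [-0.0003  0.0012  0.0209] F [-0.3577 -0.1185 -0.92  ] t 3.55
[ 0.1315 -0.1385  2.0627 -0.0033  1.2197 -0.1053] [-0.0042  0.0052 -0.0207 -0.0038 -0.0203  0.0005]
```

Request:
move_arm --rows '[{"tx": 0,"ty": 0.001,"tz": 0.006,"ax": 0,"ay": 0,"az": 0,"jaw": 255},{"tx": 0,"ty": 0,"tz": 0.006,"ax": 0,"ay": 0,"az": 0,"jaw": 255},{"tx": 0,"ty": 0,"tz": 0.005,"ax": 0,"ay": 0,"az": 0,"jaw": 255},{"tx": 0,"ty": 0,"tz": 0.0,"ax": 0,"ay": 0,"az": 0,"jaw": 255}]'

```text
time: 3.95
tool_pos: [0.4669, 0.1359, 0.062]
tool_rot: [0.001, 0.618, 0.786, -0.002]
contact_force: [0.2, 0.5, 0.2]
gripper_width: 0.0
```

Request:
move_arm --rows '[{"tx": 0,"ty": 0,"tz": 0.004,"ax": 0,"ay": 0,"az": 0,"jaw": 255},{"tx": 0,"ty": 0,"tz": 0.004,"ax": 0,"ay": 0,"az": 0,"jaw": 255}]'

```text
time: 4.15
tool_pos: [0.4676, 0.136, 0.0548]
tool_rot: [0.001, 0.618, 0.786, -0.001]
contact_force: [-1.8, -0.5, 4.0]
gripper_width: -0.003
```

Request:
move_arm --rows '[{"tx": 0,"ty": 0,"tz": 0.004,"ax": 0,"ay": 0,"az": 0,"jaw": 255},{"tx": 0,"ty": 0,"tz": 0.004,"ax": 0,"ay": 0,"az": 0,"jaw": 255}]'

```text
time: 4.35
tool_pos: [0.4681, 0.1361, 0.0471]
tool_rot: [0.001, 0.618, 0.786, -0.001]
contact_force: [-1.9, 0.0, 5.0]
gripper_width: 0.003
```

Request:
move_arm --rows '[{"tx": 0,"ty": 0,"tz": 0.003,"ax": 0,"ay": 0,"az": 0,"jaw": 255},{"tx": 0,"ty": 0,"tz": 0.002,"ax": 0,"ay": 0,"az": 0,"jaw": 255}]'

```text
time: 4.55
tool_pos: [0.4677, 0.1361, 0.0414]
tool_rot: [0.001, 0.618, 0.786, -0.001]
contact_force: [-2.2, -0.5, 4.1]
gripper_width: 0.002
```

Request:
move_arm --rows '[{"tx": 0,"ty": 0,"tz": 0.0015,"ax": 0,"ay": 0,"az": 0,"jaw": 255}]'

```text
time: 4.65
tool_pos: [0.4676, 0.1361, 0.0396]
tool_rot: [0.001, 0.618, 0.786, -0.001]
contact_force: [-1.9, -0.7, 3.3]
gripper_width: 0.002
```

Request:
move_arm --rows '[{"tx": 0,"ty": 0,"tz": 0.0015,"ax": 0,"ay": 0,"az": 0,"jaw": 255}]'

```text
time: 4.75
tool_pos: [0.4675, 0.1361, 0.0379]
tool_rot: [0.001, 0.618, 0.786, -0.001]
contact_force: [-1.6, -0.1, 3.6]
gripper_width: 0.001
```

Request:
move_arm --rows '[{"tx": 0,"ty": 0,"tz": 0.0015,"ax": 0,"ay": 0,"az": 0,"jaw": 255}]'

```text
time: 4.85
tool_pos: [0.4675, 0.1361, 0.0364]
tool_rot: [0.001, 0.618, 0.786, -0.001]
contact_force: [-2.9, 0.1, 4.9]
gripper_width: -0.001
```

Request:
move_arm --rows '[{"tx": 0,"ty": 0,"tz": 0.001,"ax": 0,"ay": 0,"az": 0,"jaw": 255}]'

```text
time: 4.95
tool_pos: [0.4675, 0.1361, 0.0353]
tool_rot: [0.001, 0.618, 0.786, -0.001]
contact_force: [-1.9, -0.3, 3.7]
gripper_width: 0.003
```

Request:
move_arm --rows '[{"tx": 0,"ty": 0,"tz": 0.001,"ax": 0,"ay": 0,"az": 0,"jaw": 255}]'

```text
time: 5.05
tool_pos: [0.4676, 0.1361, 0.0343]
tool_rot: [0.001, 0.618, 0.786, -0.001]
contact_force: [-2.6, 0.8, 4.4]
gripper_width: -0.002
```

Request:
move_arm --rows '[{"tx": 0,"ty": 0,"tz": 0.0011,"ax": 0,"ay": 0,"az": 0,"jaw": 255}]'

```text
time: 5.15
tool_pos: [0.4676, 0.1361, 0.0331]
tool_rot: [0.001, 0.618, 0.786, -0.001]
contact_force: [-1.9, -0.1, 5.3]
gripper_width: -0.004
```

Request:
move_arm --rows '[{"tx": 0,"ty": 0,"tz": 0.0011,"ax": 0,"ay": 0,"az": 0,"jaw": 255}]'

```text
time: 5.25
tool_pos: [0.4676, 0.1361, 0.032]
tool_rot: [0.001, 0.618, 0.786, -0.001]
contact_force: [-1.5, -0.2, 5.0]
gripper_width: 0.004
```

Request:
move_arm --rows '[{"tx": 0,"ty": 0,"tz": 0.0011,"ax": 0,"ay": 0,"az": 0,"jaw": 255}]'

```text
time: 5.35
tool_pos: [0.4677, 0.1361, 0.031]
tool_rot: [0.001, 0.618, 0.786, -0.001]
contact_force: [-3.6, -0.6, 7.5]
gripper_width: -0.004
```

Request:
move_arm --rows '[{"tx": 0,"ty": 0,"tz": 0.0011,"ax": 0,"ay": 0,"az": 0,"jaw": 255}]'

```text
time: 5.45
tool_pos: [0.4678, 0.1361, 0.0304]
tool_rot: [0.001, 0.618, 0.786, -0.001]
contact_force: [-5.2, -0.9, 10.7]
gripper_width: 0.002
```

Request:
move_arm --rows '[{"tx": 0,"ty": 0,"tz": 0.001,"ax": 0,"ay": 0,"az": 0,"jaw": 255}]'

```text
time: 5.55
tool_pos: [0.4678, 0.1361, 0.0301]
tool_rot: [0.0, 0.618, 0.786, -0.002]
contact_force: [-6.5, -1.7, 12.4]
gripper_width: 0.001
```

Request:
move_arm --rows '[{"tx": 0,"ty": 0,"tz": 0.0009,"ax": 0,"ay": 0,"az": 0,"jaw": 255}]'

```text
time: 5.65
tool_pos: [0.4679, 0.1361, 0.0301]
tool_rot: [0.0, 0.618, 0.786, -0.002]
contact_force: [-5.1, -0.8, 11.5]
gripper_width: -0.002
```

Request:
move_arm --rows '[{"tx": 0,"ty": 0,"tz": 0.0008,"ax": 0,"ay": 0,"az": 0,"jaw": 255}]'

```text
time: 5.75
tool_pos: [0.4678, 0.1361, 0.0302]
tool_rot: [-0.0, 0.618, 0.786, -0.003]
contact_force: [-6.6, -1.4, 11.3]
gripper_width: -0.001
```

Request:
move_arm --rows '[{"tx": 0,"ty": 0,"tz": 0.0011,"ax": 0,"ay": 0,"az": 0,"jaw": 255},{"tx": 0,"ty": 0,"tz": 0.0011,"ax": 0,"ay": 0,"az": 0,"jaw": 255}]'

```text
time: 5.95
tool_pos: [0.4679, 0.1361, 0.03]
tool_rot: [-0.001, 0.618, 0.786, -0.003]
contact_force: [-6.7, -0.8, 13.7]
gripper_width: 0.002
```

Request:
move_arm --rows '[{"tx": 0,"ty": 0,"tz": 0.0011,"ax": 0,"ay": 0,"az": 0,"jaw": 255},{"tx": 0,"ty": 0,"tz": 0.0011,"ax": 0,"ay": 0,"az": 0,"jaw": 255},{"tx": 0,"ty": 0,"tz": 0.0011,"ax": 0,"ay": 0,"az": 0,"jaw": 255},{"tx": 0,"ty": 0,"tz": 0.0011,"ax": 0,"ay": 0,"az": 0,"jaw": 255}]'

```text
time: 6.35
tool_pos: [0.4678, 0.1361, 0.03]
tool_rot: [-0.002, 0.618, 0.786, -0.005]
contact_force: [-6.5, -0.8, 13.5]
gripper_width: -0.001
```

Request:
move_arm --rows '[{"tx": 0,"ty": 0,"tz": 0.0011,"ax": 0,"ay": 0,"az": 0,"jaw": 255},{"tx": 0,"ty": 0,"tz": 0.0011,"ax": 0,"ay": 0,"az": 0,"jaw": 255},{"tx": 0,"ty": 0,"tz": 0.0011,"ax": 0,"ay": 0,"az": 0,"jaw": 255},{"tx": 0,"ty": 0,"tz": 0.0011,"ax": 0,"ay": 0,"az": 0,"jaw": 255},{"tx": 0,"ty": 0,"tz": 0.0011,"ax": 0,"ay": 0,"az": 0,"jaw": 255},{"tx": 0,"ty": 0,"tz": 0.0011,"ax": 0,"ay": 0,"az": 0,"jaw": 255}]'

```text
time: 6.95
tool_pos: [0.4679, 0.1361, 0.03]
tool_rot: [-0.004, 0.617, 0.787, -0.008]
contact_force: [-5.8, -0.2, 13.1]
gripper_width: -0.0
```

Run:
```python
from h import *
g=grab('side','side4');crop('side4',180,150,160,100,5);delta([.467,.1355,.059],104)
```

```text
pos [0.4679 0.1361 0.03  ] yaw 103.766550862061 turn(deg,tool) [-0.9403  0.1948 -0.2351] shift tool [-0.0005 -0.0015 -0.0289] F [-6.313  -0.0104 13.0158] t 7.0
```

View pics/side4_180_150.png

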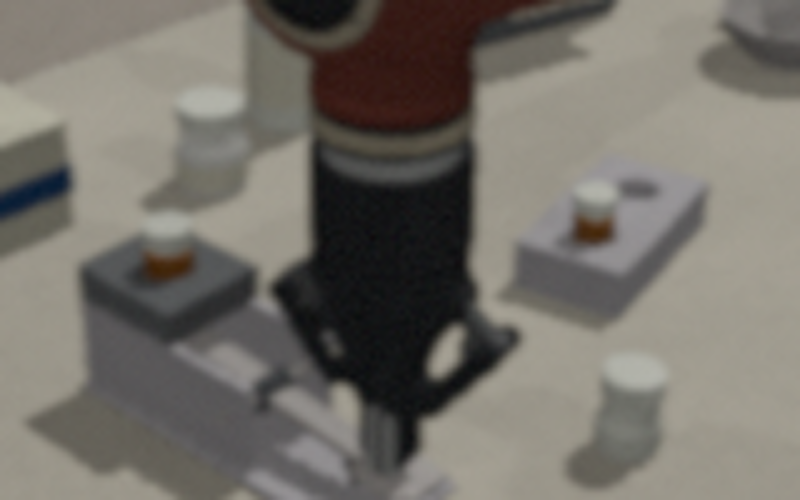

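Request:
move_arm --rows '[{"tx": 0,"ty": 0,"tz": -0.001,"ax": 0,"ay": 0,"az": 0,"jaw": 255},{"tx": 0,"ty": 0,"tz": -0.002,"ax": 0,"ay": 0,"az": 0,"jaw": 255},{"tx": 0,"ty": 0,"tz": -0.005,"ax": -0.9,"ay": 0.2,"az": 0,"jaw": 255},{"tx": 0,"ty": 0,"tz": -0.02,"ax": 0,"ay": 0,"az": 0,"jaw": 255},{"tx": 0,"ty": 0,"tz": -0.03,"ax": 0,"ay": 0,"az": 0,"jaw": 200},{"tx": 0,"ty": 0,"tz": -0.035,"ax": 0,"ay": 0,"az": 0,"jaw": 100},{"tx": 0,"ty": 0,"tz": -0.035,"ax": 0,"ay": 0,"az": 0,"jaw": 0},{"tx": 0,"ty": 0,"tz": -0.02,"ax": 0,"ay": 0,"az": 0,"jaw": 0},{"tx": 0,"ty": 0,"tz": 0,"ax": 0,"ay": 0,"az": 0,"jaw": 0}]'

```text
time: 7.9
tool_pos: [0.4659, 0.1354, 0.1798]
tool_rot: [0.0, 0.617, 0.787, 0.001]
contact_force: [0.6, 0.9, -0.0]
gripper_width: 0.848
```

Run:
```python
from h import *
for n in ['side','scene','wrist']: grab(n,n+'5')
crop('side5',190,170,60,70,8);crop('scene5',285,160,60,60,8);delta([.623,.1452,.15],104)
```

```text
pos [0.4633 0.1351 0.1751] yaw 103.75266563596443 turn(deg,tool) [-0.4113 -0.1036 -0.247 ] shift tool [-0.0282  0.1577  0.0239] F [-0.2728  0.6801 -0.4074] t 8.05
```

View pics/side5_190_170.png

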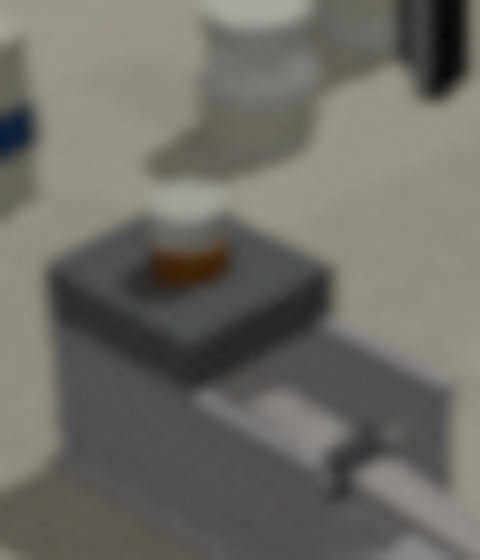

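View pics/scene5_285_160.png

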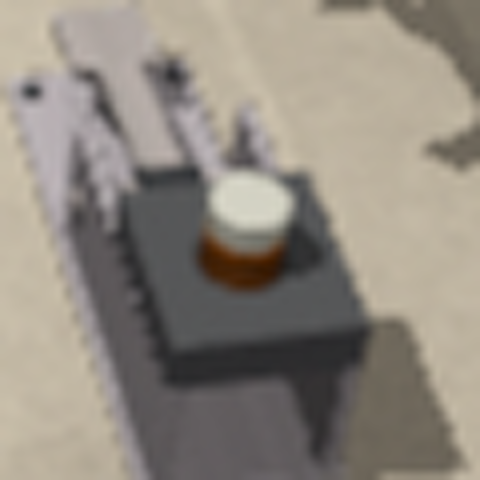

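View pics/wrist5.png

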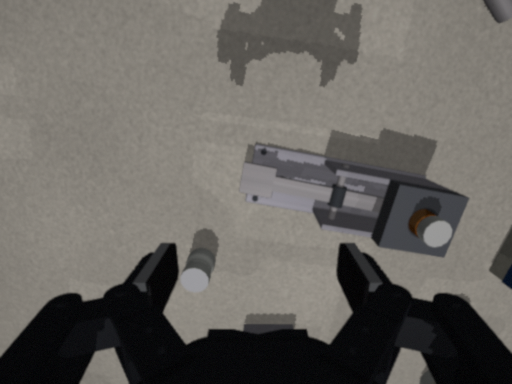

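Request:
move_arm --rows '[{"tx": -0.007,"ty": 0.039,"tz": 0,"ax": -0.2,"ay": 0,"az": 0,"jaw": 0},{"tx": -0.007,"ty": 0.039,"tz": 0,"ax": -0.2,"ay": 0,"az": 0,"jaw": 0},{"tx": -0.007,"ty": 0.039,"tz": 0,"ax": 0,"ay": 0,"az": 0,"jaw": 0},{"tx": -0.007,"ty": 0.038,"tz": 0,"ax": 0,"ay": 0,"az": 0,"jaw": 0},{"tx": 0,"ty": 0,"tz": 0,"ax": 0,"ay": 0,"az": 0,"jaw": 0},{"tx": 0,"ty": 0,"tz": 0,"ax": 0,"ay": 0,"az": 0,"jaw": 0}]'

```text
time: 8.65
tool_pos: [0.6164, 0.144, 0.1538]
tool_rot: [-0.01, 0.617, 0.787, -0.009]
contact_force: [-0.2, -0.4, -0.5]
gripper_width: 1.0
```

Run:
```python
from h import *
s=load('scene5');d=load('side5')
for z in (.095,.1,.105): print(onz(s,[(285+250/8-.4,160+200/8-.4)],z),onz(d,[(190+188/8-.4,170+197/8-.4)],z))
delta([.623,.1452,.1],104)
```

```text
[[0.61579946 0.14697059 0.095     ]] [[0.63243684 0.13634599 0.095     ]]
[[0.62055831 0.14529442 0.1       ]] [[0.62566872 0.14158562 0.1       ]]
[[0.62531716 0.14361824 0.105     ]] [[0.6189006  0.14682525 0.105     ]]
pos [0.6164 0.144  0.1538] yaw 103.76393328724483 turn(deg,tool) [-1.5077 -0.3176 -0.2319] shift tool [-0.0007  0.0082  0.0536] F [-0.2352 -0.4372 -0.5254] t 8.65
```

Request:
move_arm --rows '[{"tx": -0.001,"ty": 0.007,"tz": 0,"ax": -1.5,"ay": -0.3,"az": 0,"jaw": 0},{"tx": 0,"ty": 0,"tz": 0.01,"ax": 0,"ay": 0,"az": 0,"jaw": 0},{"tx": 0,"ty": 0,"tz": 0.01,"ax": 0,"ay": 0,"az": 0,"jaw": 0},{"tx": 0,"ty": 0,"tz": 0.005,"ax": 0,"ay": 0,"az": 0,"jaw": 0},{"tx": 0,"ty": 0,"tz": 0,"ax": 0,"ay": 0,"az": 0,"jaw": 0}]'

```text
time: 9.15
tool_pos: [0.6186, 0.1446, 0.1234]
tool_rot: [-0.001, 0.617, 0.787, -0.001]
contact_force: [1.0, 0.1, 0.4]
gripper_width: 1.0
```

Run:
```python
from h import *
delta([.623,.1452,.082],104);grab('wrist','wrist6')
```

```text
pos [0.6186 0.1446 0.1234] yaw 103.81529116325191 turn(deg,tool) [-0.2011 -0.0368 -0.1846] shift tool [-0.0005  0.0045  0.0414] F [0.95   0.0722 0.436 ] t 9.15
```

View pics/wrist6.png

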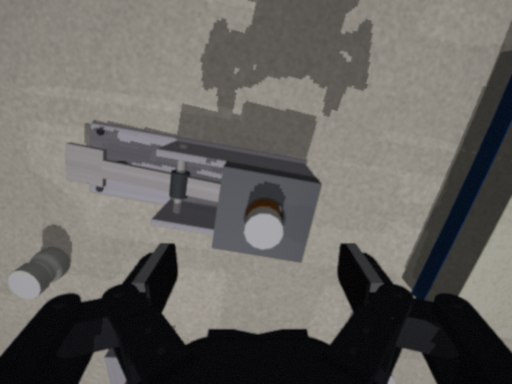

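The lid is at (264,232) between the jaws, whose midpoint is near x 257. That fits the remaining 4 mm shift along tool y.

Request:
move_arm --rows '[{"tx": 0,"ty": 0.0045,"tz": 0,"ax": -0.2,"ay": 0,"az": 0,"jaw": 0},{"tx": 0,"ty": 0,"tz": 0.012,"ax": 0,"ay": 0,"az": 0,"jaw": 0},{"tx": 0,"ty": 0,"tz": 0.012,"ax": 0,"ay": 0,"az": 0,"jaw": 0},{"tx": 0,"ty": 0,"tz": 0.008,"ax": 0,"ay": 0,"az": 0,"jaw": 0},{"tx": 0,"ty": 0,"tz": 0,"ax": 0,"ay": 0,"az": 0,"jaw": 0}]'

```text
time: 9.7
tool_pos: [0.6243, 0.146, 0.0902]
tool_rot: [0.001, 0.617, 0.787, 0.001]
contact_force: [-0.3, 0.1, -0.6]
gripper_width: 1.003
```

Run:
```python
from h import *
f=load('wrist6');print(onz(f,[(264,232)],.101))
delta([.623,.1452,.082],104)
```

```text
[[0.62376646 0.14432115 0.101     ]]
pos [0.6243 0.146  0.0902] yaw 103.81704223573341 turn(deg,tool) [ 0.1677 -0.0186 -0.183 ] shift tool [-0.0005 -0.0015  0.0082] F [-0.294   0.0849 -0.5571] t 9.7
```

Request:
move_arm --rows '[{"tx": -0.001,"ty": -0.001,"tz": 0.007,"ax": 0.1,"ay": 0,"az": 0,"jaw": 0},{"tx": 0,"ty": 0,"tz": 0,"ax": 0,"ay": 0,"az": 0,"jaw": 0},{"tx": 0,"ty": 0,"tz": 0,"ax": 0,"ay": 0,"az": 0,"jaw": 100},{"tx": 0,"ty": 0,"tz": 0,"ax": 0,"ay": 0,"az": 0,"jaw": 130},{"tx": 0,"ty": 0,"tz": 0,"ax": 0,"ay": 0,"az": 0,"jaw": 150},{"tx": 0,"ty": 0,"tz": 0,"ax": 0,"ay": 0,"az": 0,"jaw": 170},{"tx": 0,"ty": 0,"tz": 0,"ax": 0,"ay": 0,"az": 0,"jaw": 190},{"tx": 0,"ty": 0,"tz": 0,"ax": 0,"ay": 0,"az": 0,"jaw": 210},{"tx": 0,"ty": 0,"tz": 0,"ax": 0,"ay": 0,"az": 0,"jaw": 255},{"tx": 0,"ty": 0,"tz": 0,"ax": 0,"ay": 0,"az": 0,"jaw": 255}]'

```text
time: 10.7
tool_pos: [0.624, 0.1447, 0.0833]
tool_rot: [0.001, 0.617, 0.787, 0.001]
contact_force: [0.5, -0.1, 0.0]
gripper_width: 0.276
```

Run:
```python
from h import *
delta([.623,.1452,.082],104);print(manip.state()['gripper_width']*85)
grab('side','side7');crop('side7',180,130,90,110,6)
```

```text
pos [0.624  0.1447 0.0833] yaw 103.81523926374646 turn(deg,tool) [ 0.1272 -0.0085 -0.1848] shift tool [ 0.0007 -0.0009  0.0013] F [ 0.4766 -0.1401  0.0404] t 10.7
23.479497452351158
```

View pics/side7_180_130.png

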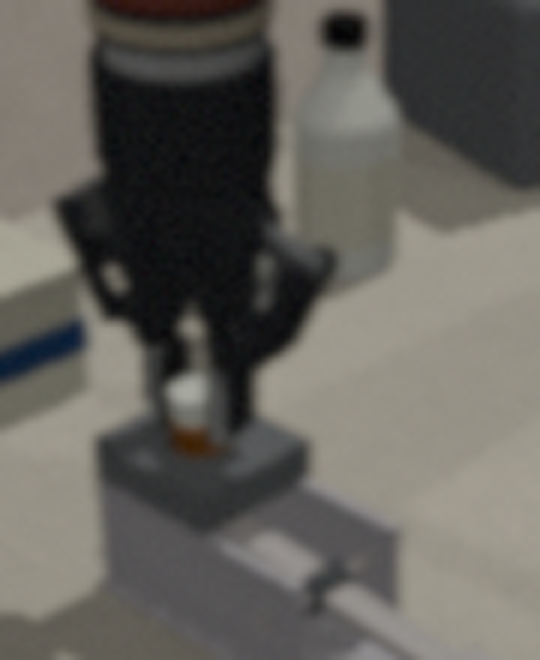

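The jaws have closed around the pot (opening 23.5 mm). Lifting gently.

Request:
move_arm --rows '[{"tx": 0,"ty": 0,"tz": 0,"ax": 0,"ay": 0,"az": 0,"jaw": 255},{"tx": 0,"ty": 0,"tz": -0.008,"ax": 0,"ay": 0,"az": 0,"jaw": 255},{"tx": 0,"ty": 0,"tz": -0.012,"ax": 0,"ay": 0,"az": 0,"jaw": 255},{"tx": 0,"ty": 0,"tz": -0.015,"ax": 0,"ay": 0,"az": 0,"jaw": 255},{"tx": 0,"ty": 0,"tz": -0.015,"ax": 0,"ay": 0,"az": 0,"jaw": 255},{"tx": 0,"ty": 0,"tz": -0.015,"ax": 0,"ay": 0,"az": 0,"jaw": 255},{"tx": 0,"ty": 0,"tz": -0.01,"ax": 0,"ay": 0,"az": 0,"jaw": 255},{"tx": 0,"ty": 0,"tz": 0,"ax": 0,"ay": 0,"az": 0,"jaw": 255}]'

```text
time: 11.55
tool_pos: [0.6252, 0.1449, 0.1682]
tool_rot: [0.002, 0.617, 0.787, 0.003]
contact_force: [0.5, -0.1, -1.5]
gripper_width: 0.281
```

Run:
```python
from h import *
delta([.5523,-.1673,.15],104);print(manip.state()['gripper_width']*85)
grab('scene','scene8');crop('scene8',280,90,90,120,6)
grab('side','side8');crop('side8',180,90,90,120,6)
```

```text
pos [0.6252 0.1449 0.1682] yaw 103.8185879277603 turn(deg,tool) [ 0.4187  0.0292 -0.1813] shift tool [-0.2857 -0.1455  0.0173] F [ 0.514  -0.1017 -1.5264] t 11.55
23.915682359402258
```

View pics/scene8_280_90.png

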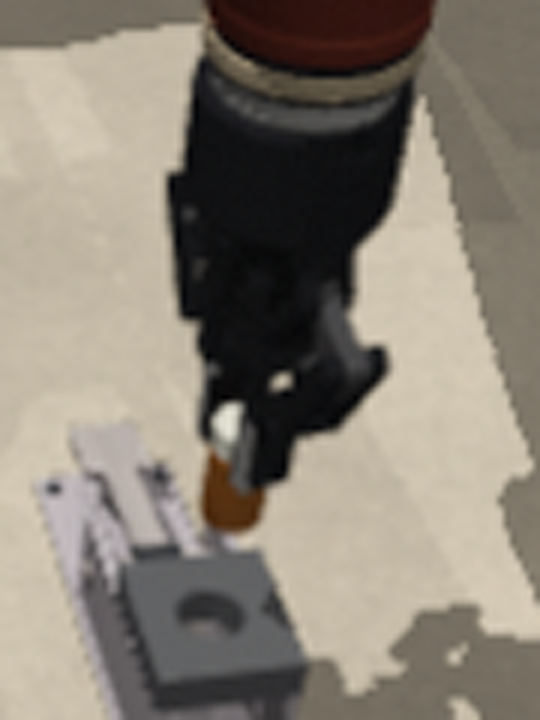

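View pics/side8_180_90.png

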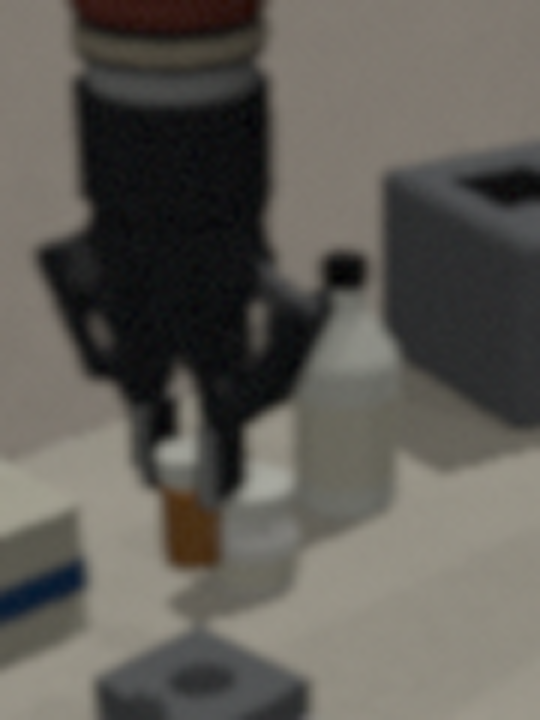

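Request:
move_arm --rows '[{"tx": -0.035,"ty": -0.018,"tz": 0,"ax": 0.2,"ay": 0,"az": 0,"jaw": 255},{"tx": -0.035,"ty": -0.018,"tz": 0,"ax": 0,"ay": 0,"az": 0,"jaw": 255},{"tx": -0.035,"ty": -0.018,"tz": 0,"ax": 0,"ay": 0,"az": 0,"jaw": 255},{"tx": -0.035,"ty": -0.018,"tz": 0,"ax": 0,"ay": 0,"az": 0,"jaw": 255},{"tx": -0.035,"ty": -0.018,"tz": 0,"ax": 0,"ay": 0,"az": 0,"jaw": 255},{"tx": -0.035,"ty": -0.018,"tz": 0,"ax": 0,"ay": 0,"az": 0,"jaw": 255},{"tx": -0.035,"ty": -0.018,"tz": 0,"ax": 0,"ay": 0,"az": 0,"jaw": 255},{"tx": -0.03,"ty": -0.015,"tz": 0,"ax": 0,"ay": 0,"az": 0,"jaw": 255},{"tx": 0,"ty": 0,"tz": 0,"ax": 0,"ay": 0,"az": 0,"jaw": 255},{"tx": 0,"ty": 0,"tz": 0,"ax": 0,"ay": 0,"az": 0,"jaw": 255}]'

```text
time: 12.65
tool_pos: [0.5438, -0.1646, 0.1534]
tool_rot: [-0.009, 0.616, 0.788, -0.004]
contact_force: [0.2, 0.1, -0.8]
gripper_width: 0.279
```

Run:
```python
from h import *
delta([.5523,-.1673,.1],104)
```

```text
pos [ 0.5438 -0.1646  0.1534] yaw 103.97048953988272 turn(deg,tool) [-0.9627 -0.5525 -0.0249] shift tool [-0.0052  0.0085  0.0532] F [ 0.1576  0.1208 -0.8202] t 12.65
```

Correct the pose and come down to about 20 mm above the well, then look.

Request:
move_arm --rows '[{"tx": -0.005,"ty": 0.008,"tz": 0,"ax": -0.9,"ay": -0.5,"az": 0,"jaw": 255},{"tx": 0,"ty": 0,"tz": 0.025,"ax": 0,"ay": 0,"az": 0,"jaw": 255},{"tx": 0,"ty": 0,"tz": 0.02,"ax": 0,"ay": 0,"az": 0,"jaw": 255},{"tx": 0,"ty": 0,"tz": 0.01,"ax": 0,"ay": 0,"az": 0,"jaw": 255},{"tx": 0,"ty": 0,"tz": 0,"ax": 0,"ay": 0,"az": 0,"jaw": 255},{"tx": 0,"ty": 0,"tz": 0,"ax": 0,"ay": 0,"az": 0,"jaw": 255}]'

```text
time: 13.25
tool_pos: [0.5564, -0.1626, 0.0958]
tool_rot: [0.001, 0.613, 0.79, 0.001]
contact_force: [-0.1, -0.1, 0.3]
gripper_width: 0.278
```

Run:
```python
from h import *
delta([.5523,-.1673,.08],104)
grab('scene','scene9');crop('scene9',170,120,80,100,6)
grab('side','side9');crop('side9',260,130,90,100,6)
grab('wrist','wrist9')
```

```text
pos [ 0.5564 -0.1626  0.0958] yaw 104.38096616666877 turn(deg,tool) [ 0.1553 -0.0226  0.3809] shift tool [-0.0035 -0.0051  0.0158] F [-0.089  -0.101   0.2642] t 13.25
```

View pics/scene9_170_120.png

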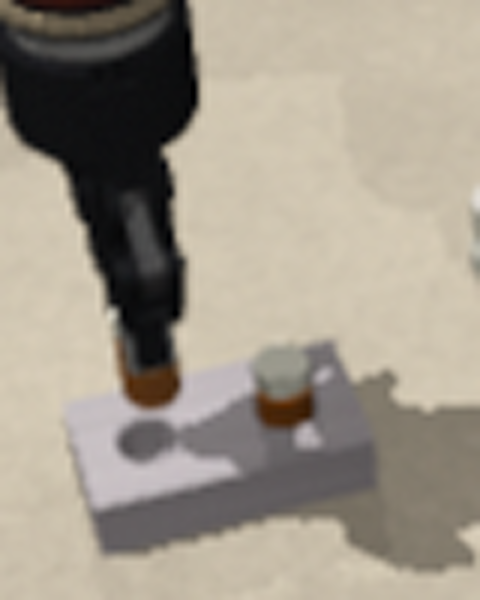

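View pics/side9_260_130.png

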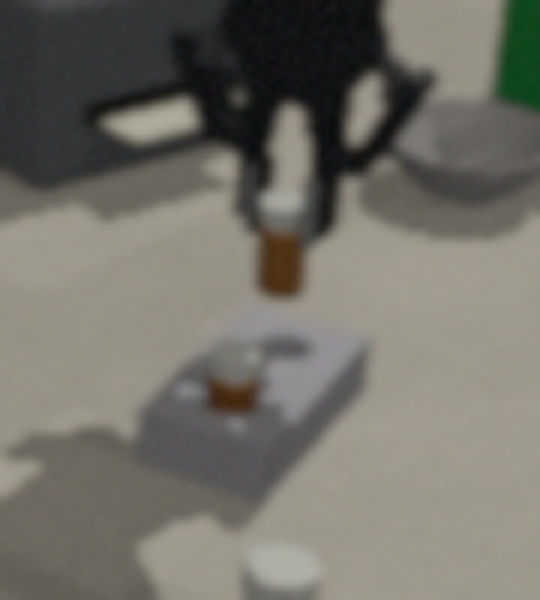

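View pics/wrist9.png

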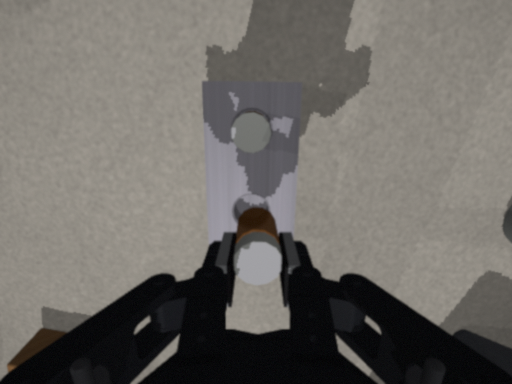

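Run:
```python
from h import *
from scipy.optimize import least_squares
np.set_printoptions(precision=4,suppress=True)
s=load('scene9');d=load('side9')
S=lambda P:np.array([P])/6+[170,120]-.4
D=lambda P:np.array([P])/6+[260,130]-.4
def tri(a,b): return least_squares(lambda X:np.r_[(proj(s,X)-S(a)).ravel(),(proj(d,X)-D(b)).ravel()],[.55,-.17,.05])
for a,b in [((146,441),(288,346)),((151.5,385),(280.5,282))]:
    r=tri(a,b);print(r.x,r.fun)
print(onz(s,S((146,441)),.032),onz(d,D((288,346)),.032))
for z in(.058,.062,.064,.066): print(z,onz(s,S((151.5,385)),z),onz(d,D((280.5,282)),z))
f=load('wrist9');print(onz(f,[(258,260)],.114))
```

```text
[ 0.5519 -0.1703  0.0297] [-0.1748 -0.1586 -0.2255  0.1452]
[ 0.5552 -0.1631  0.0686] [-0.1174 -0.1097 -0.1536  0.1022]
[[ 0.5547 -0.1695  0.032 ]] [[ 0.5496 -0.1681  0.032 ]]
0.058 [[ 0.5451 -0.1642  0.058 ]] [[ 0.5672 -0.181   0.058 ]]
0.062 [[ 0.5491 -0.1637  0.062 ]] [[ 0.5627 -0.1746  0.062 ]]
0.064 [[ 0.5511 -0.1634  0.064 ]] [[ 0.5605 -0.1714  0.064 ]]
0.066 [[ 0.5531 -0.1632  0.066 ]] [[ 0.5582 -0.1682  0.066 ]]
[[ 0.5569 -0.1608  0.114 ]]
```

Request:
move_arm --rows '[{"tx": -0.0047,"ty": -0.005,"tz": 0,"ax": 0.1,"ay": 0,"az": 0.3,"jaw": 255},{"tx": 0,"ty": 0,"tz": 0.01,"ax": 0,"ay": 0,"az": 0,"jaw": 255},{"tx": 0,"ty": 0,"tz": 0.01,"ax": 0,"ay": 0,"az": 0,"jaw": 255},{"tx": 0,"ty": 0,"tz": 0,"ax": 0,"ay": 0,"az": 0,"jaw": 255},{"tx": 0,"ty": 0,"tz": 0,"ax": 0,"ay": 0,"az": 0,"jaw": 255}]'

```text
time: 13.9
tool_pos: [0.5537, -0.1704, 0.077]
tool_rot: [0.003, 0.616, 0.788, 0.001]
contact_force: [0.2, -0.3, -0.2]
gripper_width: 0.275
```

Run:
```python
from h import *
delta([.5526,-.1685,.06],104)
grab('scene','scene10');crop('scene10',175,150,60,70,9)
grab('side','side10');crop('side10',280,150,60,60,9)
```

```text
pos [ 0.5537 -0.1704  0.077 ] yaw 103.9785133817521 turn(deg,tool) [ 0.2707  0.1674 -0.0211] shift tool [ 0.0022 -0.0007  0.017 ] F [ 0.1705 -0.2615 -0.2198] t 13.9
```

View pics/scene10_175_150.png

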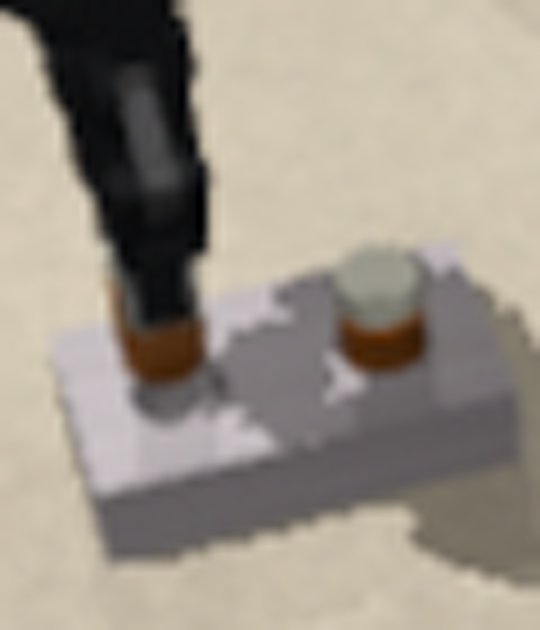

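View pics/side10_280_150.png

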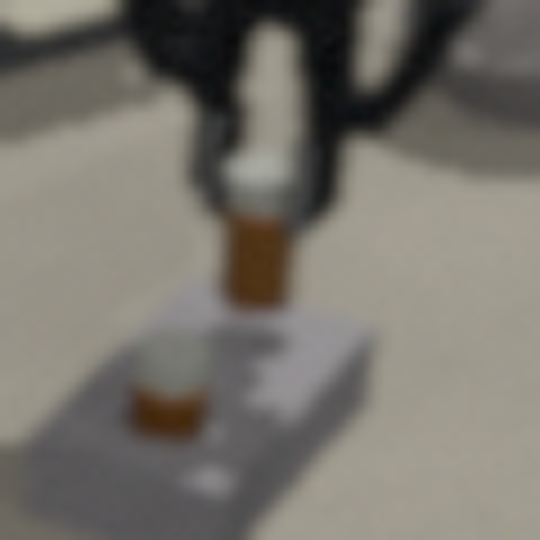

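Run:
```python
from h import *
from scipy.optimize import least_squares
np.set_printoptions(precision=4,suppress=True)
s=load('scene10');d=load('side10')
S=lambda P:np.array([P])/9+[175,150]-.4
D=lambda P:np.array([P])/9+[280,150]-.4
def tri(a,b): return least_squares(lambda X:np.r_[(proj(s,X)-S(a)).ravel(),(proj(d,X)-D(b)).ravel()],[.55,-.17,.05])
for a,b in [((174,391.5),(252,339)),((163,350),(256.5,287))]:
    r=tri(a,b);print(r.x,r.fun)
```

```text
[ 0.5519 -0.1703  0.0297] [-0.1748 -0.1586 -0.2255  0.1452]
[ 0.553  -0.1713  0.0493] [-0.1906 -0.1767 -0.2484  0.1638]
```

Request:
move_arm --rows '[{"tx": 0.002,"ty": -0.0007,"tz": 0,"ax": 0.2,"ay": 0.15,"az": 0,"jaw": 255},{"tx": 0,"ty": 0,"tz": 0.005,"ax": 0,"ay": 0,"az": 0,"jaw": 255},{"tx": 0,"ty": 0,"tz": 0.002,"ax": 0,"ay": 0,"az": 0,"jaw": 255},{"tx": 0,"ty": 0,"tz": 0,"ax": 0,"ay": 0,"az": 0,"jaw": 255}]'

```text
time: 14.4
tool_pos: [0.5529, -0.1685, 0.0702]
tool_rot: [0.001, 0.616, 0.788, 0.001]
contact_force: [-0.7, -0.7, -0.8]
gripper_width: 0.282
```

Run:
```python
from h import *
delta([.5524,-.1684,.06],104)
```

```text
pos [ 0.5529 -0.1685  0.0702] yaw 103.9989927683451 turn(deg,tool) [ 0.1075  0.0427 -0.001 ] shift tool [ 0.0002 -0.0005  0.0102] F [-0.7058 -0.708  -0.7964] t 14.4
```

Request:
move_arm --rows '[{"tx": 0,"ty": -0.0004,"tz": 0.002,"ax": 0,"ay": 0,"az": 0,"jaw": 255},{"tx": 0,"ty": 0,"tz": 0.002,"ax": 0,"ay": 0,"az": 0,"jaw": 255}]'

```text
time: 14.6
tool_pos: [0.5527, -0.1686, 0.0661]
tool_rot: [0.001, 0.616, 0.788, 0.001]
contact_force: [-1.3, 0.1, -0.3]
gripper_width: 0.277
```

Request:
move_arm --rows '[{"tx": 0,"ty": 0,"tz": 0.0015,"ax": 0,"ay": 0,"az": 0,"jaw": 255}]'

```text
time: 14.7
tool_pos: [0.5527, -0.1686, 0.0645]
tool_rot: [0.001, 0.616, 0.788, 0.001]
contact_force: [-0.3, -1.2, -1.2]
gripper_width: 0.276
```

Request:
move_arm --rows '[{"tx": 0,"ty": 0,"tz": 0.0015,"ax": 0,"ay": 0,"az": 0,"jaw": 255}]'

```text
time: 14.8
tool_pos: [0.5527, -0.1686, 0.0628]
tool_rot: [0.001, 0.616, 0.788, 0.001]
contact_force: [-0.0, 0.1, 0.1]
gripper_width: 0.273
```

Request:
move_arm --rows '[{"tx": 0,"ty": 0,"tz": 0.0015,"ax": 0,"ay": 0,"az": 0,"jaw": 255}]'

```text
time: 14.9
tool_pos: [0.5527, -0.1686, 0.0612]
tool_rot: [0.001, 0.616, 0.788, 0.001]
contact_force: [-1.1, -0.2, -0.5]
gripper_width: 0.279
```

Request:
move_arm --rows '[{"tx": 0,"ty": 0,"tz": 0.0012,"ax": 0,"ay": 0,"az": 0,"jaw": 255}]'

```text
time: 15.0
tool_pos: [0.5527, -0.1686, 0.0598]
tool_rot: [0.001, 0.616, 0.788, 0.001]
contact_force: [-0.1, -0.9, -0.9]
gripper_width: 0.281
```

Request:
move_arm --rows '[{"tx": 0,"ty": 0,"tz": 0.0012,"ax": 0,"ay": 0,"az": 0,"jaw": 255}]'

```text
time: 15.1
tool_pos: [0.5526, -0.1686, 0.0585]
tool_rot: [0.001, 0.616, 0.788, 0.001]
contact_force: [-0.2, -0.2, -1.2]
gripper_width: 0.279
```

Request:
move_arm --rows '[{"tx": 0,"ty": 0,"tz": 0.0012,"ax": 0,"ay": 0,"az": 0,"jaw": 255},{"tx": 0,"ty": 0,"tz": 0.0012,"ax": 0,"ay": 0,"az": 0,"jaw": 255}]'

```text
time: 15.3
tool_pos: [0.5527, -0.1687, 0.056]
tool_rot: [0.001, 0.616, 0.788, 0.001]
contact_force: [-0.2, 1.1, -0.6]
gripper_width: 0.282
```

Request:
move_arm --rows '[{"tx": 0,"ty": 0,"tz": 0.0012,"ax": 0,"ay": 0,"az": 0,"jaw": 255},{"tx": 0,"ty": 0,"tz": 0.0012,"ax": 0,"ay": 0,"az": 0,"jaw": 255}]'

```text
time: 15.5
tool_pos: [0.5527, -0.1687, 0.0533]
tool_rot: [0.001, 0.616, 0.788, 0.001]
contact_force: [-0.1, -1.2, -1.5]
gripper_width: 0.275
```

Run:
```python
from h import *
delta([.5526,-.1686,.042],104)
grab('scene','scene11');crop('scene11',175,150,60,70,9)
```

```text
pos [ 0.5527 -0.1687  0.0533] yaw 103.99900205533497 turn(deg,tool) [ 0.1312  0.0639 -0.0009] shift tool [ 0.0001 -0.0001  0.0113] F [-0.1271 -1.2106 -1.5304] t 15.5
```

View pics/scene11_175_150.png

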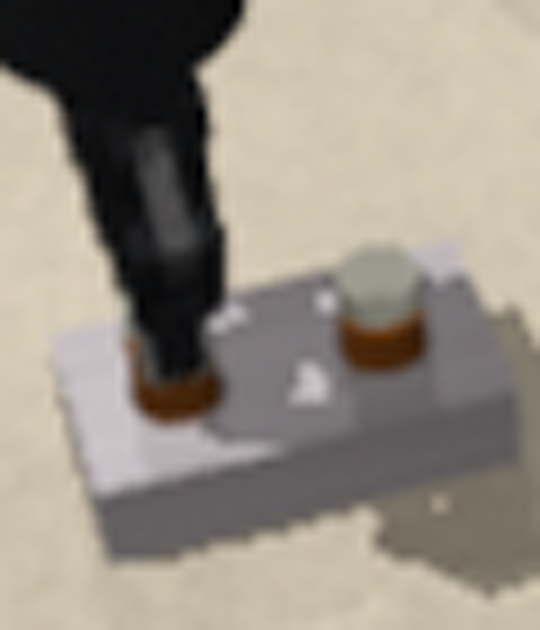

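The pot is in the well with no contact force. I'll carry on down to the floor.

Request:
move_arm --rows '[{"tx": 0,"ty": 0,"tz": 0.0015,"ax": 0,"ay": 0,"az": 0,"jaw": 255},{"tx": 0,"ty": 0,"tz": 0.0015,"ax": 0,"ay": 0,"az": 0,"jaw": 255}]'

```text
time: 15.75
tool_pos: [0.5527, -0.1686, 0.0501]
tool_rot: [0.001, 0.616, 0.788, 0.001]
contact_force: [0.2, 0.3, -1.0]
gripper_width: 0.276
```

Request:
move_arm --rows '[{"tx": 0,"ty": 0,"tz": 0.0012,"ax": 0,"ay": 0,"az": 0,"jaw": 255},{"tx": 0,"ty": 0,"tz": 0.0012,"ax": 0,"ay": 0,"az": 0,"jaw": 255}]'

```text
time: 15.95
tool_pos: [0.5527, -0.1686, 0.0474]
tool_rot: [0.001, 0.616, 0.788, 0.001]
contact_force: [0.5, -0.5, -1.2]
gripper_width: 0.278
```

Request:
move_arm --rows '[{"tx": 0,"ty": 0,"tz": 0.0008,"ax": 0,"ay": 0,"az": 0,"jaw": 255}]'

```text
time: 16.05
tool_pos: [0.5526, -0.1686, 0.0464]
tool_rot: [0.001, 0.616, 0.788, 0.001]
contact_force: [-0.8, -0.2, -0.7]
gripper_width: 0.277
```

Request:
move_arm --rows '[{"tx": 0,"ty": 0,"tz": 0.0008,"ax": 0,"ay": 0,"az": 0,"jaw": 255}]'

```text
time: 16.15
tool_pos: [0.5526, -0.1686, 0.0455]
tool_rot: [0.001, 0.616, 0.788, 0.001]
contact_force: [0.2, -0.2, -0.9]
gripper_width: 0.28
```

Request:
move_arm --rows '[{"tx": 0,"ty": 0,"tz": 0.0007,"ax": 0,"ay": 0,"az": 0,"jaw": 255}]'

```text
time: 16.25
tool_pos: [0.5526, -0.1686, 0.0447]
tool_rot: [0.001, 0.616, 0.788, 0.001]
contact_force: [-0.1, -0.7, -1.1]
gripper_width: 0.275
```

Request:
move_arm --rows '[{"tx": 0,"ty": 0,"tz": 0.0007,"ax": 0,"ay": 0,"az": 0,"jaw": 255}]'

```text
time: 16.35
tool_pos: [0.5527, -0.1686, 0.044]
tool_rot: [0.001, 0.616, 0.788, 0.001]
contact_force: [0.6, 0.2, -0.2]
gripper_width: 0.274
```

Request:
move_arm --rows '[{"tx": 0,"ty": 0,"tz": 0.0007,"ax": 0,"ay": 0,"az": 0,"jaw": 255}]'

```text
time: 16.45
tool_pos: [0.5527, -0.1686, 0.0433]
tool_rot: [0.001, 0.616, 0.788, 0.001]
contact_force: [0.3, 0.1, 0.1]
gripper_width: 0.284
```

Request:
move_arm --rows '[{"tx": 0,"ty": 0,"tz": 0.0006,"ax": 0,"ay": 0,"az": 0,"jaw": 255}]'

```text
time: 16.55
tool_pos: [0.5527, -0.1686, 0.0426]
tool_rot: [0.001, 0.616, 0.788, 0.001]
contact_force: [-0.1, -0.2, -0.5]
gripper_width: 0.281
```

Request:
move_arm --rows '[{"tx": 0,"ty": 0,"tz": 0.0006,"ax": 0,"ay": 0,"az": 0,"jaw": 255}]'

```text
time: 16.65
tool_pos: [0.5527, -0.1686, 0.042]
tool_rot: [0.001, 0.616, 0.788, 0.001]
contact_force: [-0.7, 0.4, -0.1]
gripper_width: 0.283
```

Request:
move_arm --rows '[{"tx": 0,"ty": 0,"tz": 0.0006,"ax": 0,"ay": 0,"az": 0,"jaw": 255}]'

```text
time: 16.75
tool_pos: [0.5527, -0.1686, 0.0414]
tool_rot: [0.001, 0.616, 0.788, 0.001]
contact_force: [0.4, 0.1, -0.7]
gripper_width: 0.279
```

Request:
move_arm --rows '[{"tx": 0,"ty": 0,"tz": 0.0006,"ax": 0,"ay": 0,"az": 0,"jaw": 255}]'

```text
time: 16.85
tool_pos: [0.5527, -0.1686, 0.0407]
tool_rot: [0.001, 0.616, 0.788, 0.001]
contact_force: [1.2, 0.1, -0.4]
gripper_width: 0.276
```

Request:
move_arm --rows '[{"tx": 0,"ty": 0,"tz": 0.0006,"ax": 0,"ay": 0,"az": 0,"jaw": 255}]'

```text
time: 16.95
tool_pos: [0.5528, -0.1687, 0.0404]
tool_rot: [0.001, 0.616, 0.788, 0.0]
contact_force: [-2.7, 0.4, 4.2]
gripper_width: 0.278
```

Request:
move_arm --rows '[{"tx": 0,"ty": 0,"tz": 0.0006,"ax": 0,"ay": 0,"az": 0,"jaw": 255}]'

```text
time: 17.05
tool_pos: [0.5528, -0.1688, 0.0404]
tool_rot: [0.001, 0.616, 0.788, 0.0]
contact_force: [-1.8, 1.2, 5.1]
gripper_width: 0.279
```

Run:
```python
from h import *
grab('side','side12');crop('side12',270,150,70,70,9)
```

```text
(no output)
```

View pics/side12_270_150.png

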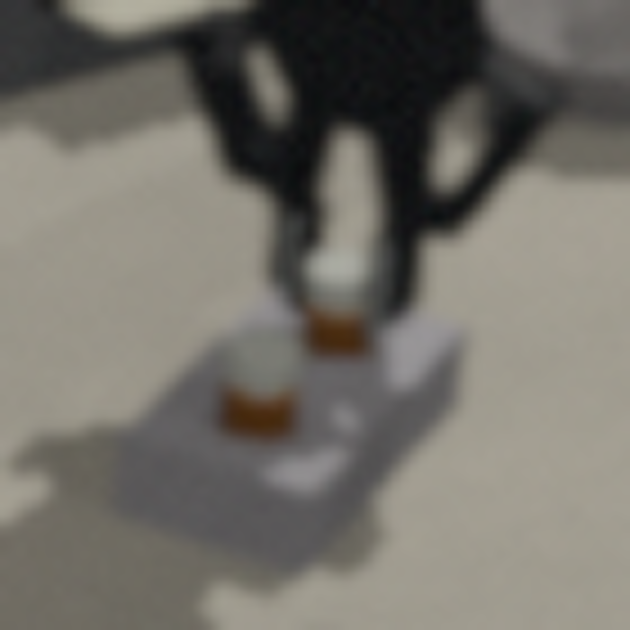

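Floor contact is felt (5 N), and the pot stands as high as the kept one. Releasing.

Request:
move_arm --rows '[{"tx": 0,"ty": 0,"tz": 0,"ax": 0,"ay": 0,"az": 0,"jaw": 160},{"tx": 0,"ty": 0,"tz": 0,"ax": 0,"ay": 0,"az": 0,"jaw": 130},{"tx": 0,"ty": 0,"tz": 0,"ax": 0,"ay": 0,"az": 0,"jaw": 100},{"tx": 0,"ty": 0,"tz": 0,"ax": 0,"ay": 0,"az": 0,"jaw": 60},{"tx": 0,"ty": 0,"tz": 0,"ax": 0,"ay": 0,"az": 0,"jaw": 60},{"tx": 0,"ty": 0,"tz": -0.005,"ax": 0,"ay": 0,"az": 0,"jaw": 60},{"tx": 0,"ty": 0,"tz": -0.015,"ax": 0,"ay": 0,"az": 0,"jaw": 60},{"tx": 0,"ty": 0,"tz": -0.03,"ax": 0,"ay": 0,"az": 0,"jaw": 60},{"tx": 0,"ty": 0,"tz": -0.04,"ax": 0,"ay": 0,"az": 0,"jaw": 60},{"tx": 0,"ty": 0,"tz": -0.04,"ax": 0,"ay": 0,"az": 0,"jaw": 60},{"tx": -0.02,"ty": 0,"tz": -0.02,"ax": 0,"ay": 0,"az": 0,"jaw": 60},{"tx": -0.02,"ty": 0,"tz": 0,"ax": 0,"ay": 0,"az": 0,"jaw": 60}]'

```text
time: 18.3
tool_pos: [0.5621, -0.2064, 0.2013]
tool_rot: [0.002, 0.614, 0.789, 0.001]
contact_force: [-0.4, -0.1, -0.7]
gripper_width: 0.764
```

Run:
```python
from h import *
delta([.55,-.2,.2],104)
grab('wrist','wrist13');crop('wrist13',190,60,130,150,4);grab('scene','scene13');crop('scene13',175,150,60,70,9);grab('side','side13')
f=load('wrist13');print(proj(f,[[.553,-.1675,.06],[.5380,-.1063,.06]]))
```

```text
pos [ 0.5621 -0.2064  0.2013] yaw 104.18585127381596 turn(deg,tool) [0.2418 0.1512 0.1862] shift tool [ 0.0091 -0.0102  0.0013] F [-0.4049 -0.0664 -0.6933] t 18.3
[[256.7364 142.9377]
 [257.2129  76.2069]]
```

View pics/wrist13.png

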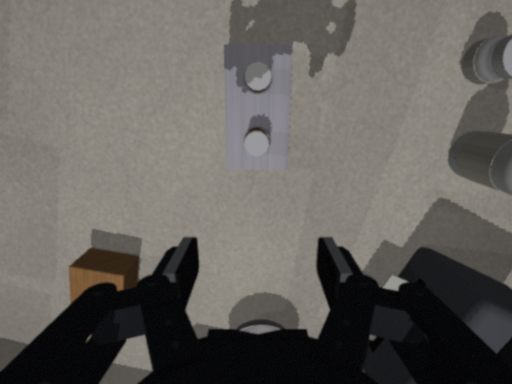

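View pics/scene13_175_150.png

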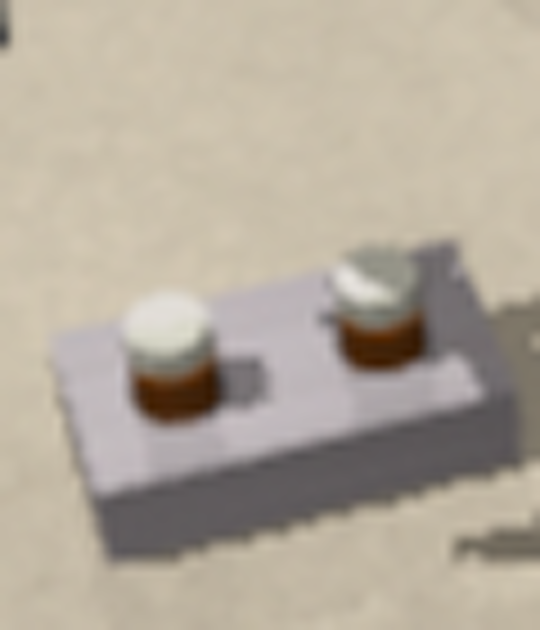

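View pics/side13.png

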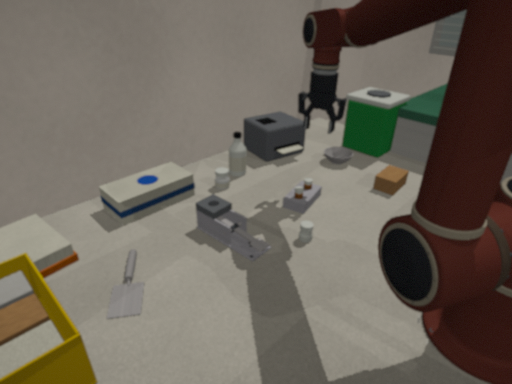

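Both pots stand upright at equal height. The lids are at (256,142) and (258,76) in the wrist view, where a fully seated pot should appear. The bystanders haven't moved and the gripper is clear, so I'm handing in.

```bash
python3 -c "
from plant import manip
manip.job_done()"
```

```text
the job is handed in; nothing more can be done
```

The pot is standing upright and fully home in the carrier's empty well, and the job is handed in. It gave no verdict.

- **Paddle:** I pressed it down about 29 mm until it met its stop. I then leaned on it at about 14–15 N for over a second; the highest reading was about 15.3 N. The pot rose about 24 mm.
- **Transfer:** I gripped the raised pot, lifted it clear and lowered it into the well in small steps. It touched the floor at about 5 N, and then I released it.
- **Last checks:** In the scene and side views the pot is upright and level with the kept pot. In the wrist view its lid is within about a pixel of where a fully seated pot should appear. By eye the kept pot and bystanders have not moved, and the gripper is about 0.2 m up, touching nothing.
- **Disagreements:** The scene and side cameras differed by about 5 mm on absolute positions, within what two calibrations good to 2 mm allow plus my pixel reading. I averaged the cameras and used relative measurements for the insertion. The closed gripper also read about 23.5 mm across the 26 mm pot, but the grip held without slipping.

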